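Knock a stuck embossing stamp out of its die holder

TASK

The brass stamp is stuck in the steel die holder on the green stand. Take the yellow-handled drift from the wooden punch block, push the stamp out from above through the hole in the holder's top so that it drops into the red catch tray underneath, and stand the drift upright, fully home, in the empty hole of the punch block. Then draw the catch tray right out to its stop with the stamp lying in it; leave everything else where it is.

Things in the scene. Friction and masses are not known exactly. Their poses are not given: they have to be found in the camera images.
- stand: knock-out stand with the die holder on top, fixed to the bench: footprint 84 x 76 mm (x, y), 92 mm high, open below at both y ends. Origin: centre of its underside on the bench; z up; the catch tray slides out along its -y. The top plate is steel, 8 mm thick; under it a pocket (32 mm square, open downwards) holds the stamp
- access_hole (a point): centre of the mouth of the round vertical access hole (16 mm wide, 8 mm deep, rim slightly chamfered) in the middle of the stand's top face, 92 mm above the bench; axes as the stand's
- stamp: brass stamp, a block 30 x 30 x 18 mm, 0.12 kg; origin: centre of its underside. At the start it is caught in the pocket with its underside 65 mm and its top 83 mm above the bench, centred under the access hole. Two sprung catches hold it: a push of about 8 to 18 N on its top forces it down; it comes free and drops once its top is below about 58 mm above the bench (34 mm below the mouth of the access hole)
- stamp_center (a point): centre of the stamp block
- drift: drift (push-out tool), standing upright: steel shaft 9 mm across and 50 mm long, above it a round yellow handle 24 mm across and 45 mm long (95 mm overall, 0.1 kg). Origin: the lower tip of the shaft; z up along it. At the start it stands in one of the three holes of the punch block, the handle's shoulder resting on the block, tip 10 mm above the bench
- rack: wooden punch block, fixed: 180 x 50 x 60 mm (x, y, z), origin centre of its underside; three vertical through holes 16 mm wide in a row along its x at -60, 0 and +60 mm, mouths 60 mm above the bench. The drift and the two punches stand in them in any order; the hole the drift came from is the empty one
- rack_hole0 (a point): centre of the mouth of the punch block's hole at x = -60 mm
- rack_hole1 (a point): centre of the mouth of the middle hole
- rack_hole2 (a point): centre of the mouth of the hole at x = +60 mm
- tray (a joint): how far the red catch tray is drawn out along the stand's -y (m): 0 fully in, 0.08 at its stop; starts nearly closed; drag about 1 N, it stays where it is left
- tray_floor (a point): centre of the catch tray's inner floor, 10 mm above the bench; axes as the stand's. Inside, the tray is 48 x 68 mm (x, y) with walls 14 mm above the floor
- tray_handle (a point): top centre of the tray's handle, a black upright post 14 mm across on a red tongue in front of the tray (-y side, 36 mm out from the stand's face when closed); its top is 57 mm above the bench, the tongue's upper face 11 mm
- punch_a: steel shaft 9 mm across and 50 mm long with a round dark wooden handle 24 mm across and 45 mm long above it; stands in a hole of the punch block like the drift, origin at its lower tip, z up along it; a bystander
- punch_b: steel shaft 9 mm across and 50 mm long with a round pale wooden handle 24 mm across and 45 mm long above it; stands in a hole of the punch block like the drift, origin at its lower tip, z up along it; a bystander
- glue_tin: glue tin, 74 mm across, 85 mm high; loose bystander; origin: centre of its underside
- dye_bottle: amber dye bottle, 48 mm across, 140 mm high; loose bystander; origin: centre of its underside
- wax_jar: jar with metal lid, 64 mm across, 60 mm high; loose bystander; origin: centre of its underside
- rivet_dish: small steel dish, 84 mm across, 28 mm high; loose bystander; origin: centre of its underside
- hammer: hammer lying flat; loose bystander; origin: centre of its underside
- sole_block: pale wooden block 100 x 60 x 45 mm; loose bystander; origin: centre of its underside

How it is judged:
By the outcome, as a careful person would: the job done as asked, in the order asked, and still so for the second after the job is handed in, with the robot touching nothing.
It also fails if it takes over 64 s, if anything falls off the work surface, if the arm or the gripper's body presses on something with over 40 N, if the wrist force passes 120 N, or if a joint passes its speed limit or range.

ROBOT

A 6-joint arm with a two-finger parallel gripper is mounted at the origin on the work surface. World frame = base frame: x ahead of the robot, y to its left, z up, the work surface at z = 0. Lengths are in mm, angles in rad, forces in N, time in s.
With the tool pointing down it reaches from about 350 to 875 mm from the base axis. Payload 4.2 kg.
Tool frame: the origin (TCP) lies at the very end of the fingers, on their centre line; the grasp point (between the pads) lies 19 mm behind it; z points along the fingers, y is the line along which they close (so a half turn about z gives the same grasp; the last joint's range is limited). The gripper opens to 85 mm and grips with 20 to 120 N. Pads are 22 mm wide; open, the fingers measure 114 mm over their backs; the gripper's body (76 mm by 85 mm) begins 54 mm behind the grasp point. The pads swing forward as they close: fully open they stand 13 mm farther back than shut.
Start: joints at [0.259, 0.385, 0.008, 0, -1.194, -0.259], TCP at [624.979, 0.025, 231.312] pointing down, gripper open.
Joint ranges: [-3.14, 3.14], [-1.21, 2.06], [-1.07, 1.41], [-3.16, 2.05], [-2.99, -0.16], [-3.1, 3.1]. Speed limits (rad/s): [2.79, 2.79, 3.14, 3.14, 3.14, 3.14].

INTERFACE

Orientations are given as a unit quaternion [x, y, z, w].
In Python, from bench import arm gives the robot as it stands. The module is installed in compiled form; this text tells all that it offers.
- The arm moves only by the tool drive_tool, never from a script. Its argument "targets" is a list of rows, each a list of 5 numbers: the closure, from -1 (fully open) to 1 (shut), then the shift along the tool's x, y, z in mm, then the turn about the tool's z in degrees. In form: [[grip, tx, ty, tz, roll], ...]. A call has 1 to 12 rows; each row is the pose to reach, as a shift and turn from the pose commanded when the call began, along the tool's axes at that moment; what a row does not reach only later rows make up. A row lasts 1/10 s, in which the tool goes at most 50 mm and 8.59 degrees, less where a joint would pass 70% of its speed; a pose out of reach is approached as far as the arm can. A call with a gripper value outside its range is refused whole. The fingers move at their own pace and stop on an object; the grip force is fixed at half the most. Time passes only in rows, so rows that repeat a pose let the fingers close. It gives the time, the measured TCP pose, the force, the opening and the grip force at its end, in the units of the state.
- arm.read_state(): the state, without advancing time (a new reading comes with each control period).
- arm.get_image(name): name is "scene" or "side" or "wrist"; returns the picture (420x560x3 uint8, blue, green, red); there is no depth.
- arm.camera_params(name): a dict with "fov_y" (degrees; the focal length in pixels is half the picture's height over the tangent of half this angle, whatever the lens; pixels are square), "cx", "cy" (the principal point, pixels), "rvec" (rotation vector, rad) and "tvec" (3), from world to camera coordinates, as OpenCV has them; the wrist camera has in their place "tool_from_camera" (4x4, takes a point from camera to tool coordinates, whose origin is the TCP and whose axes are the flange's). Camera axes: x right, y down, z forward; pixel columns grow to the right and rows downward; lengths in mm; the calibration is good to about 2 mm. A picture is of the moment at which its call begins: read the wrist's pose just before it. camera_params takes no time and is no camera call.
- arm.job_done(): hands the job in; it is judged then, once.
The state is a dict: "clock": time; "joints": joint angles; "joint_vel": joint speeds; "joint_efforts": joint torques, N m; "position": TCP position; "ee_rot": TCP orientation; "contact_force": force on the tool from outside, world axes, zero at the start; "wrist_torque": the same for the moment, N m; "gripper_width": finger opening in mm; "grasp_force": force on a finger pad.
Only numpy, scipy, OpenCV 4.12 (cv2) and the standard library are available. Lean on these libraries where they do the work, as an engineer would, in place of code of your own. Each camera call takes 0.05 s, during which the arm holds its last target. There are 200 camera calls.

## Working session

There is one attempt and no reset: what is moved stays moved. The work goes in short steps, Python scripts to look and compute and a tool call to move; the robot and the scene stay as the last step left them, time stands still between calls to the robot, and variables do not carry over. Pictures are saved under pics/ and viewed, at most 13 in all, crops included, and the job is handed in when it is done.

Besides the shell and the picture viewer there is one more tool, called after ">>>" by a JSON object that holds its "api" and its "payload". drive_tool: Moves the arm, as the interface text tells. Its arguments: {"type":"object","properties":{"targets":{"type":"array","items":{"type":"array","items":{"type":"number"}}}},"required":["targets"]}

```bash
mkdir -p pics; cat > h.py <<'E'
import numpy as np, cv2
from scipy.spatial.transform import Rotation as R
from bench import arm
def cam(name):
    p=arm.camera_params(name); f=210/np.tan(np.radians(p["fov_y"])/2)
    K=np.array([[f,0,p["cx"]],[0,f,p["cy"]],[0,0,1.]])
    if "rvec" in p:
        Rm=cv2.Rodrigues(np.array(p["rvec"],float))[0]; t=np.array(p["tvec"],float).ravel()
    else:
        s=arm.read_state(); T=np.eye(4); T[:3,:3]=R.from_quat(s["ee_rot"]).as_matrix(); T[:3,3]=s["position"]
        W=T@np.array(p["tool_from_camera"]); Rm=W[:3,:3].T; t=-Rm@W[:3,3]
    return K,Rm,t
def ray(c,u,v):
    K,Rm,t=c; return -Rm.T@t, Rm.T@np.linalg.inv(K)@np.array([u,v,1.])
def plane(c,u,v,z):
    o,d=ray(c,u,v); return o+d*(z-o[2])/d[2]
def proj(c,P):
    K,Rm,t=c; q=K@(Rm@np.array(P,float)+t); return q[:2]/q[2]
E
python3 - <<'E'
from h import *
s=arm.read_state(); print(s["position"],s["ee_rot"],s["gripper_width"],s["clock"])
print(arm.camera_params("wrist"))
ims=[]
for n in("scene","side","wrist"):
    c=cam(n); im=arm.get_image(n); cv2.imwrite(f"pics/{n}0.png",im); print(n,ray(c,280,210),c[0][0,0])
E
```

```text
[6.24399237e+02 2.92479302e-02 2.30199063e+02] [-0.70703765  0.70717502  0.00076567 -0.00081711] 85.19133340178882 0.0
{'fov_y': 62.95093329506904, 'cx': 280.7088157525074, 'cy': 214.30982611203197, 'tool_from_camera': array([[ 9.79468859e-04, -9.65398235e-01, -2.60778237e-01,
         6.65391924e+01],
       [ 9.99999420e-01,  8.28751877e-04,  6.87912816e-04,
        -1.43920795e+00],
       [-4.47989364e-04, -2.60778760e-01,  9.65398487e-01,
        -1.43140083e+02],
       [ 0.00000000e+00,  0.00000000e+00,  0.00000000e+00,
         1.00000000e+00]])}
scene (array([1353.23846592,  -42.51016407, 1185.71429595]), array([-0.5937528 ,  0.04089444, -0.80370303])) 473.2611120950023
side (array([ -28.3143536 , -717.66688042,  677.46449705]), array([ 0.52120566,  0.66804495, -0.53110429])) 474.03803776883143
wrist (array([626.20513712, -66.49949412, 373.45448175]), array([-5.10306266e-04,  2.48513865e-01, -9.68711894e-01])) 343.0184541036006
```

View pics/scene0.png

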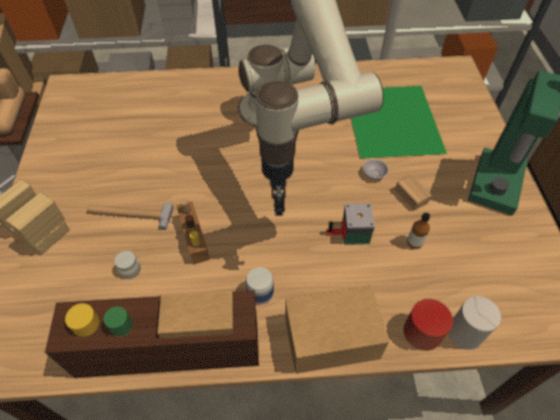

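View pics/side0.png

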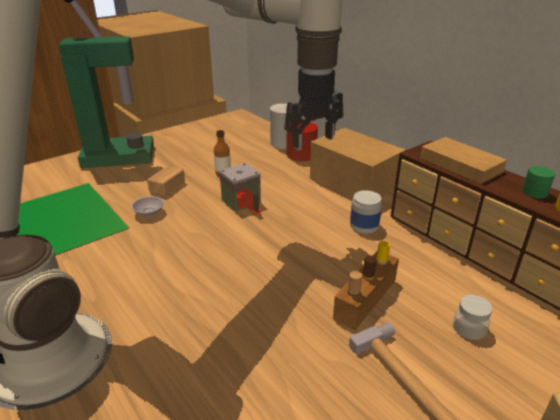

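View pics/wrist0.png

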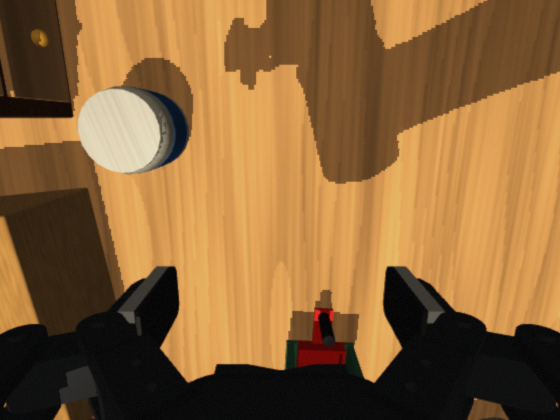

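The scene view shows the rack at about (195,232) with the yellow drift near (197,240), and the stand top at about (358,217) with the red tray and handle to its left (330,228). In the side view the yellow handle is at (383,252), at the far end of the rack; dark is in the middle, pale is near. The wrist view shows the tray handle at (325,325), on the stand's -y side.

```bash
python3 - <<'E'
from h import *
for n,px in(("scene",[(196,240,105),(192,222,105),(185,208,105),(358,217,92),(333,228,57)]),("side",[(384,246,105),(371,258,105),(355,277,105),(239,173,92)])):
    c=cam(n)
    for u,v,z in px: print(n,(u,v),plane(c,u,v,z).round(0))
E
```

```text
scene (196, 240) [ 640. -222.  105.]
scene (192, 222) [ 579. -236.  105.]
scene (185, 208) [ 529. -258.  105.]
scene (358, 217) [585. 232.  92.]
scene (333, 228) [594. 163.  57.]
side (384, 246) [ 615. -236.  105.]
side (371, 258) [ 565. -247.  105.]
side (355, 277) [ 499. -268.  105.]
side (239, 173) [574. 232.  92.]
```

>>> {"api": "drive_tool", "payload": {"targets": [[-1, 40, 0, 0, 8], [-1, 80, -2, 0, 16], [-1, 120, -3, 0, 24], [-1, 160, -4, 0, 32], [-1, 195, -5, 0, 40], [-1, 220, -6, 0, 48], [-1, 228, -6, 0, 56], [-1, 228, -6, 0, 64], [-1, 228, -6, 0, 72], [-1, 228, -6, 0, 75], [-1, 228, -6, 0, 75]]}}

```text
clock: 1.25
position: [630.8, -228.0, 230.8]
ee_rot: [-0.13, 0.991, 0.0, -0.0]
contact_force: [-0.0, -0.2, -0.1]
gripper_width: 85.1
grasp_force: 0.0
```

```bash
python3 - <<'E'
from h import *
s=arm.read_state(); print(s["position"],R.from_quat(s["ee_rot"]).as_matrix().round(3),s["clock"])
c=cam("wrist"); im=arm.get_image("wrist"); cv2.imwrite("pics/w1.png",im)
h=cv2.cvtColor(im,cv2.COLOR_BGR2HSV)
m=cv2.inRange(h,(22,170,100),(35,255,255))
n,l,st,ce=cv2.connectedComponentsWithStats(m)
for i in np.argsort(-st[1:,4])[:3]+1: print(st[i],ce[i])
E
```

```text
[ 630.75424382 -228.02364923  230.76583342] [[-0.966 -0.259 -0.001]
 [-0.259  0.966  0.   ]
 [ 0.001  0.001 -1.   ]] 1.25
[266 170  29  35 723] [280.34163209 188.2461964 ]
[ 71 402   4   4  11] [ 72.72727273 403.27272727]
[220 363   1   1   1] [220. 363.]
```

View pics/w1.png

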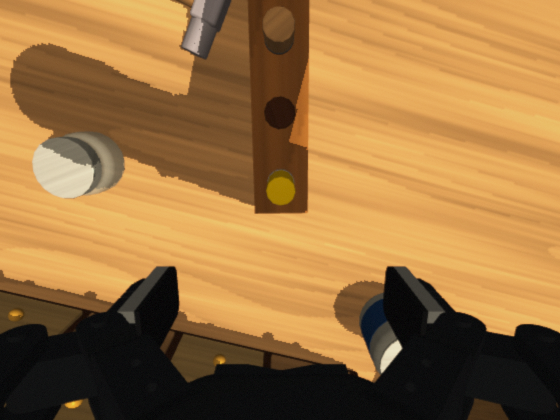

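The yellow handle top is centred at about (280,190), with the dark one at (280,112) and the pale one at (278,24). The rack lies straight up the picture, so the closing line is square to it.

```bash
python3 - <<'E'
from h import *
c=cam("wrist"); s=arm.read_state(); M=R.from_quat(s["ee_rot"]).as_matrix()
for u,v in((280.5,190),(280,113),(278,24)):
    P=plane(c,u,v,105); print(P.round(1), (M.T@(P-s["position"])).round(1))
E
```

```text
[ 619.2 -232.2  105. ] [ 12.2  -1.1 125.9]
[ 562.5 -247.9  105. ] [ 71.1  -1.5 125.9]
[ 504.6 -264.9  105. ] [131.4  -3.  125.9]
```

>>> {"api": "drive_tool", "payload": {"targets": [[-1, 6, -1, 35, 0], [-1, 12, -1, 70, 0], [-1, 12, -1, 105, 0], [-1, 12, -1, 135, 0], [-1, 12, -1, 152, 0], [-1, 12, -1, 160, 0], [-1, 12, -1, 160, 0], [1, 12, -1, 160, 0], [1, 12, -1, 160, 0], [1, 12, -1, 160, 0], [1, 12, -1, 160, 0], [1, 12, -1, 160, 0]]}}

```text
clock: 2.5
position: [620.2, -232.2, 72.3]
ee_rot: [-0.131, 0.991, -0.0, 0.001]
contact_force: [-0.2, -0.1, 3.3]
gripper_width: 22.5
grasp_force: 58.7
```

>>> {"api": "drive_tool", "payload": {"targets": [[1, 0, 0, 0, 0], [1, 0, 0, 0, 0], [1, 0, 0, 0, 0], [1, 0, 0, 0, 0]]}}

```text
clock: 2.9
position: [620.2, -232.1, 72.3]
ee_rot: [-0.131, 0.991, -0.0, 0.001]
contact_force: [-0.5, 0.7, 4.9]
gripper_width: 22.7
grasp_force: 58.7
```

>>> {"api": "drive_tool", "payload": {"targets": [[1, 0, 0, -20, 0], [1, 0, 0, -50, 0], [1, 0, 0, -80, 0], [1, -5, 20, -110, 0], [1, -15, 60, -140, 0], [1, -25, 105, -165, 0], [1, -35, 150, -178, 0], [1, -46, 195, -178, 0], [1, -57, 240, -178, 0], [1, -68, 285, -178, 0], [1, -78, 325, -178, 0], [1, -88, 365, -178, 0]]}}

```text
clock: 4.1
position: [609.3, 145.1, 248.2]
ee_rot: [-0.131, 0.991, 0.0, -0.001]
contact_force: [0.4, -0.2, -1.5]
gripper_width: 22.4
grasp_force: 58.9
```

>>> {"api": "drive_tool", "payload": {"targets": [[1, -10, 40, 0, 0], [1, -18, 75, 0, 0], [1, -22, 94, 0, 0], [1, -22, 94, 0, 0], [1, -22, 94, 0, 0]]}}

```text
clock: 4.6
position: [606.7, 239.5, 248.4]
ee_rot: [-0.131, 0.991, -0.0, -0.001]
contact_force: [-0.3, 1.0, -1.0]
gripper_width: 22.6
grasp_force: 58.9
```

```bash
python3 - <<'E'
from h import *
s=arm.read_state(); print(s["position"],R.from_quat(s["ee_rot"]).as_matrix().round(3),s["clock"],s["gripper_width"])
im=arm.get_image("wrist"); cv2.imwrite("pics/w2.png",im)
E
```

```text
[606.73728836 239.47125282 248.41211018] [[-0.966 -0.259 -0.002]
 [-0.259  0.966 -0.001]
 [ 0.002 -0.001 -1.   ]] 4.6 22.64666453549508
```

View pics/w2.png

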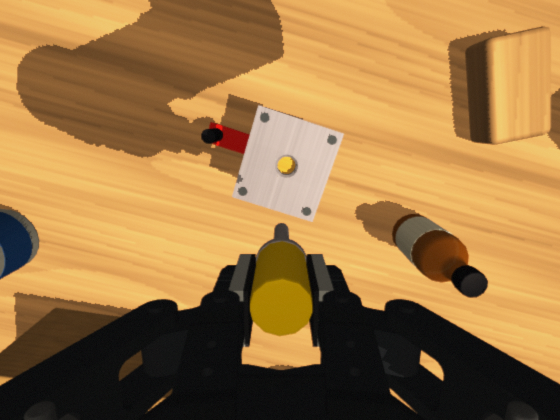

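The plate corners are at about (260,105), (343,133), (313,221) and (234,194), with the access hole at (288,164). The drift tip is at about (281,228), and the tray handle's black top is at (211,135).

```bash
python3 - <<'E'
from h import *
c=cam("wrist"); s=arm.read_state(); M=R.from_quat(s["ee_rot"]).as_matrix(); p=s["position"]
im=cv2.imread("pics/w2.png"); h=cv2.cvtColor(im,cv2.COLOR_BGR2HSV)
m=cv2.inRange(h,(0,0,110),(180,60,255)); m[235:]=0; m[:90]=0; m[:,:225]=0; m[:,350:]=0
k=max(cv2.findContours(m,0,2)[0],key=cv2.contourArea); q=cv2.boxPoints(cv2.minAreaRect(k)); print(q.round(0))
W=np.array([plane(c,*x,92) for x in q]); print(W.round(1),np.linalg.norm(W-np.roll(W,1,0),axis=1))
y=cv2.inRange(h,(18,120,80),(35,255,255)); y[:150]=0;y[185:]=0;y[:,:270]=0;y[:,305:]=0
for n,P in(("rect",W.mean(0)),("hole",plane(c,287.5,164,92)),("handle",plane(c,211,135,57)),("tip",plane(c,281.3,228,p[2]-62))):
    print(n,P.round(1),(M.T@(P-p)).round(1))
g=im[135:245,225:350]; cv2.imwrite("pics/w2c.png",cv2.resize(g,None,fx=5,fy=5,interpolation=cv2.INTER_CUBIC))
E
```

```text
[[228. 194.]
 [258. 105.]
 [343. 133.]
 [313. 223.]]
[[617.1 192.3  92. ]
 [536.4 199.6  92. ]
 [539.9 274.7  92. ]
 [622.6 272.6  92. ]] [80.47073434 80.99841038 75.21842012 82.73000462]
rect [579.  234.8  92. ] [ 27.8   3.4 156.8]
hole [577.3 236.   92. ] [ 29.2   5.  156.8]
handle [573.4 160.1  57. ] [ 52.4 -67.4 191.9]
tip [606.5 238.2 186.8] [ 0.5 -0.5 62. ]
```

View pics/w2c.png

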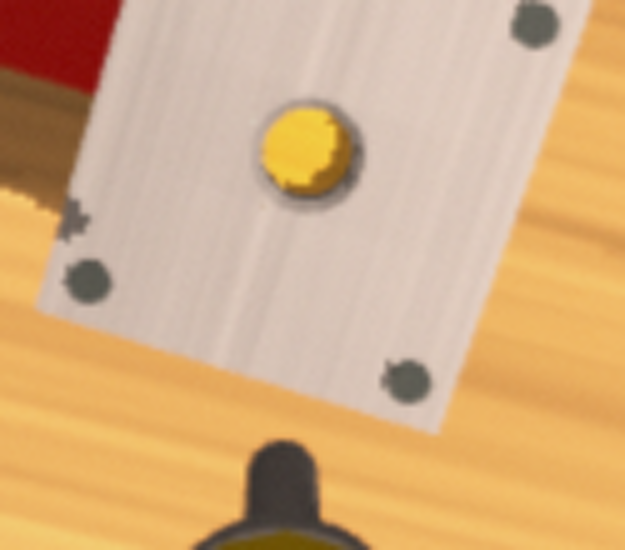

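The zoom puts the hole's centre at (286.6,165.8) and the tip's end circle at (281.6,230). The shift is therefore about (28, 4.5), and I'll check again just above the mouth.

>>> {"api": "drive_tool", "payload": {"targets": [[1, 12, 2, 20, 0], [1, 22, 4, 45, 0], [1, 28, 4.5, 65, 0], [1, 28, 4.5, 77, 0], [1, 28, 4.5, 80, 0], [1, 28, 4.5, 80, 0], [1, 28, 4.5, 80, 0]]}}

```text
clock: 5.35
position: [580.0, 237.0, 170.5]
ee_rot: [-0.13, 0.991, 0.0, 0.001]
contact_force: [0.6, 0.3, -0.3]
gripper_width: 22.7
grasp_force: 58.9
```

```bash
python3 - <<'E'
from h import *
s=arm.read_state(); print(s["position"],s["contact_force"],s["clock"])
im=arm.get_image("wrist"); cv2.imwrite("pics/w3.png",im); c=cam("wrist")
print(proj(c,s["position"]+[0,0,-62]))
g=im[160:280,210:360]; cv2.imwrite("pics/w3c.png",cv2.resize(g,None,fx=5,fy=5,interpolation=cv2.INTER_CUBIC))
E
```

```text
[579.98285401 236.99123419 170.48619722] [ 0.55664407  0.3213733  -0.29538547] 5.35
[281.88519323 228.65305828]
```

View pics/w3c.png

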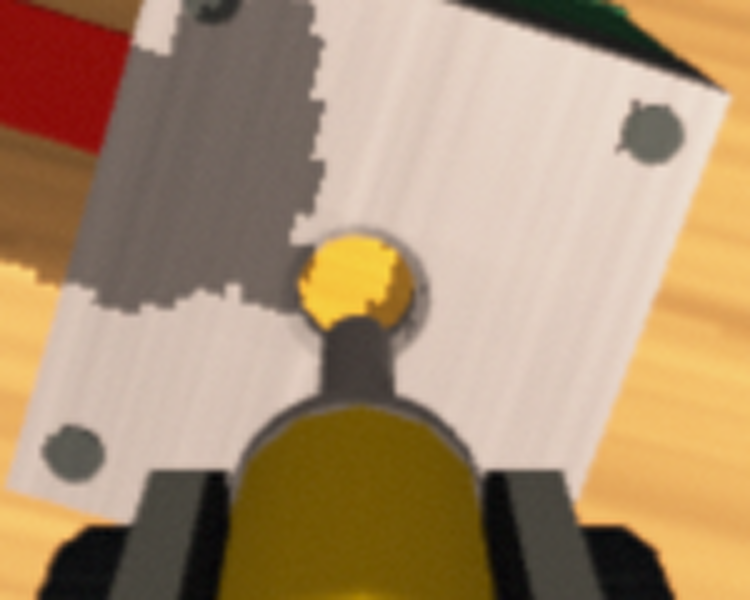

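The hole is centred at (282.4,218.2), and the tip's front edge is at v=223, which puts its centre at (281.5,230).

```bash
python3 - <<'E'
from h import *
s=arm.read_state(); M=R.from_quat(s["ee_rot"]).as_matrix(); p=s["position"]; c=cam("wrist")
H=plane(c,282.4,218.2,92); T=plane(c,281.5,230,p[2]-62)
print(M[:,2],H,(M.T@(H-p)).round(1),(M.T@(T-p)).round(1))
E
```

```text
[ 0.00208259  0.00111017 -0.99999722] [577.83663693 236.82947063  92.        ] [ 2.2  0.2 78.5] [-0.8 -0.4 62. ]
```

>>> {"api": "drive_tool", "payload": {"targets": [[1, 2.5, 0.5, 4, 0], [1, 2.5, 0.5, 9, 0], [1, 2.5, 0.5, 14, 0], [1, 2.5, 0.5, 18, 0], [1, 2.5, 0.5, 22, 0], [1, 2.5, 0.5, 22, 0]]}}

```text
clock: 6.0
position: [575.9, 236.5, 146.4]
ee_rot: [-0.131, 0.991, -0.0, -0.001]
contact_force: [-0.2, 0.5, -1.7]
gripper_width: 22.3
grasp_force: 58.9
```

>>> {"api": "drive_tool", "payload": {"targets": [[1, 0, 0, 4, 0], [1, 0, 0, 8, 0], [1, 0, 0, 12, 0], [1, 0, 0, 16, 0], [1, 0, 0, 20, 0]]}}

```text
clock: 6.5
position: [577.9, 237.8, 133.3]
ee_rot: [-0.132, 0.991, 0.001, 0.003]
contact_force: [-0.3, 0.2, 5.7]
gripper_width: 22.6
grasp_force: 59.4
```

>>> {"api": "drive_tool", "payload": {"targets": [[1, 0, 0, 4, 0], [1, 0, 0, 8, 0], [1, 0, 0, 12, 0], [1, 0, 0, 15, 0], [1, 0, 0, 17, 0], [1, 0, 0, 17, 0], [1, 0, 0, 17, 0]]}}

```text
clock: 7.2
position: [576.3, 236.6, 110.0]
ee_rot: [-0.131, 0.991, -0.0, -0.0]
contact_force: [0.6, 0.3, -0.7]
gripper_width: 22.0
grasp_force: 59.0
```

>>> {"api": "drive_tool", "payload": {"targets": [[1, 0, 0, -20, 0], [1, 0, 0, -45, 0], [1, 0, 0, -75, 0], [1, -10, 0, -105, 0], [1, -22, -2, -130, 0], [1, -30, -4, -138, 0], [1, -30, -4, -138, 0], [1, -30, -4, -138, 0]]}}

```text
clock: 8.0
position: [605.7, 240.4, 247.4]
ee_rot: [-0.13, 0.991, -0.0, -0.001]
contact_force: [-0.9, -0.0, -1.8]
gripper_width: 22.6
grasp_force: 59.0
```

```bash
python3 - <<'E'
from h import *
s=arm.read_state(); print(s["position"],s["contact_force"],s["clock"])
im=arm.get_image("wrist"); cv2.imwrite("pics/w4.png",im); a=im[130:250,195:355]
b=arm.get_image("side")[150:230,200:300]
o=np.hstack([cv2.resize(a,None,fx=3,fy=3),cv2.resize(b,(400,360))]); cv2.imwrite("pics/w4c.png",cv2.resize(o,None,fx=.9,fy=.9))
E
```

```text
[605.72292411 240.40853636 247.37334807] [-0.94783518 -0.04002518 -1.76757302] 8.0
```

View pics/w4c.png

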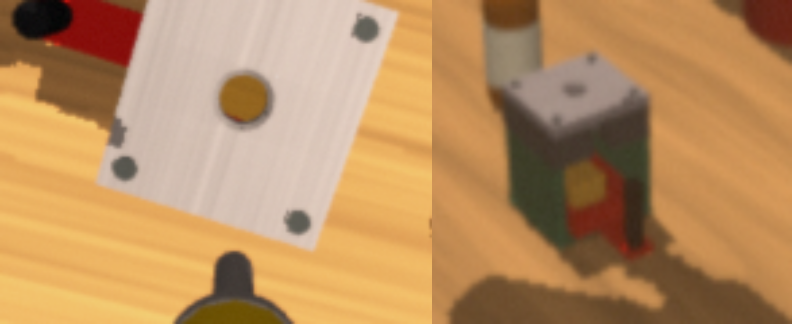

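The darker view through the hole and the brass block in the side view (585,185 of the crop) show the stamp down in the tray. The drift tip is where it was before, so it has not slipped in the grip. Next I return the drift by reversing the summed shifts.

>>> {"api": "drive_tool", "payload": {"targets": [[1, 8, -35, 0, 0], [1, 19, -80, 0, 0], [1, 30, -125, 0, 0], [1, 40, -170, 0, 0], [1, 51, -215, 0, 0], [1, 62, -260, 0, 0], [1, 73, -305, 10, 0], [1, 83, -350, 20, 0], [1, 94, -395, 35, 0], [1, 104, -435, 50, 0], [1, 109.5, -460, 65, 0], [1, 109.5, -460, 80, 0]]}}

```text
clock: 9.3
position: [618.4, -235.3, 166.3]
ee_rot: [-0.128, 0.992, 0.0, -0.001]
contact_force: [-0.2, 1.0, -1.1]
gripper_width: 22.5
grasp_force: 59.1
```

>>> {"api": "drive_tool", "payload": {"targets": [[1, 0, 0, 15, 0], [1, 0, 0, 28, 0], [1, 0, 0, 36, 0], [1, 0, 0, 36, 0], [1, 0, 0, 42, 0], [1, 0, 0, 50, 0], [1, 0, 0, 58, 0]]}}

```text
clock: 10.0
position: [619.9, -231.9, 110.3]
ee_rot: [-0.131, 0.991, -0.0, 0.001]
contact_force: [0.3, -0.2, -1.2]
gripper_width: 22.7
grasp_force: 59.1
```

>>> {"api": "drive_tool", "payload": {"targets": [[1, 0, 0, 10, 0], [1, 0, 0, 20, 0], [1, 0, 0, 28, 0], [1, 0, 0, 34, 0], [1, 0, 0, 38, 0], [1, 0, 0, 39, 0], [1, 0, 0, 39, 0]]}}

```text
clock: 10.7
position: [619.4, -232.0, 72.3]
ee_rot: [-0.131, 0.991, -0.0, -0.0]
contact_force: [-1.7, 1.4, 4.4]
gripper_width: 22.6
grasp_force: 59.9
```

>>> {"api": "drive_tool", "payload": {"targets": [[-1, 0, 0, 0, 0], [-1, 0, 0, 0, 0], [-1, 0, 0, 0, 0], [-1, 0, 0, 0, 0], [-1, 0, 0, 0, 0], [-1, 0, 0, -10, 0], [-1, 0, 0, -40, 0], [-1, 0, 0, -80, 0], [-1, 0, 0, -120, 0], [-1, 0, 0, -160, 0], [-1, 0, 0, -160, 0], [-1, 0, 0, -160, 0]]}}

```text
clock: 11.9
position: [620.0, -232.0, 233.4]
ee_rot: [-0.13, 0.991, -0.0, 0.002]
contact_force: [-0.3, -0.4, -1.1]
gripper_width: 85.2
grasp_force: 0.0
```

```bash
python3 - <<'E'
from h import *
s=arm.read_state(); print(s["position"],s["clock"])
c=cam("wrist"); im=arm.get_image("wrist"); cv2.imwrite("pics/w5.png",im)
m=cv2.inRange(cv2.cvtColor(im,cv2.COLOR_BGR2HSV),(22,170,100),(35,255,255))
n,l,st,ce=cv2.connectedComponentsWithStats(m); i=np.argmax(st[1:,4])+1; print(st[i],ce[i],plane(c,ce[i][0],ce[i][1]+2,105))
g=im[120:240,200:360]; cv2.imwrite("pics/w5c.png",cv2.resize(g,None,fx=4,fy=4))
c2=cam("scene"); print("handle px",proj(c2,[573.4,160.1,57]))
E
```

```text
[ 620.02014489 -232.02033582  233.44316179] 11.9
[267 182  29  34 712] [281.14185393 199.58988764] [ 618.60733998 -233.13302999  105.        ]
handle px [331.04398934 222.08429936]
```

View pics/w5c.png

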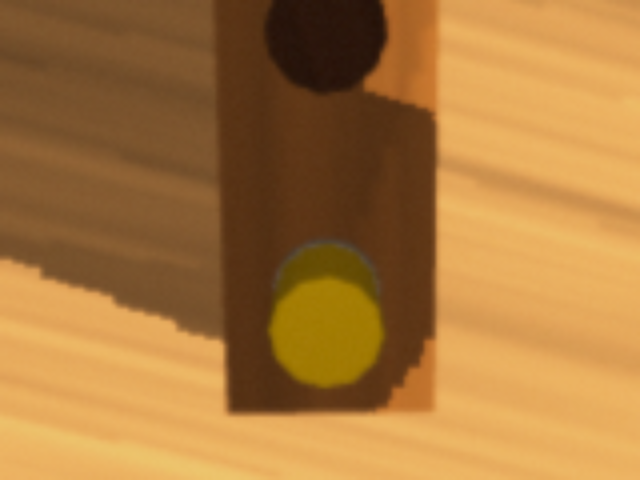

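The drift stands upright in its hole with its shoulder down on the block: the yellow top is centred on the block line and matches the starting view. Next is the tray handle.

>>> {"api": "drive_tool", "payload": {"targets": [[-1, -5, 35, 0, -8], [-1, -11, 75, 0, -16], [-1, -17, 118, 0, -24], [-1, -23, 160, 0, -32], [-1, -29, 203, 0, -40], [-1, -36, 246, 0, -48], [-1, -42, 290, 0, -56], [-1, -48, 330, 0, -64], [-1, -54, 368, 0, -72], [-1, -57, 391, 0, -72.5], [-1, -57, 391, 0, -72.5], [-1, -57, 391, 0, -72.5]]}}

```text
clock: 13.15
position: [572.8, 160.4, 229.9]
ee_rot: [-0.692, 0.722, 0.0, -0.002]
contact_force: [0.7, -0.6, 0.3]
gripper_width: 85.6
grasp_force: 0.0
```

```bash
python3 - <<'E'
from h import *
s=arm.read_state(); M=R.from_quat(s["ee_rot"]).as_matrix(); print(s["position"],M.round(3),s["clock"])
im=arm.get_image("wrist"); cv2.imwrite("pics/w6.png",im)
E
```

```text
[572.76918243 160.40082642 229.85304603] [[-0.043 -0.999 -0.003]
 [-0.999  0.043 -0.002]
 [ 0.002  0.003 -1.   ]] 13.15
```

View pics/w6.png

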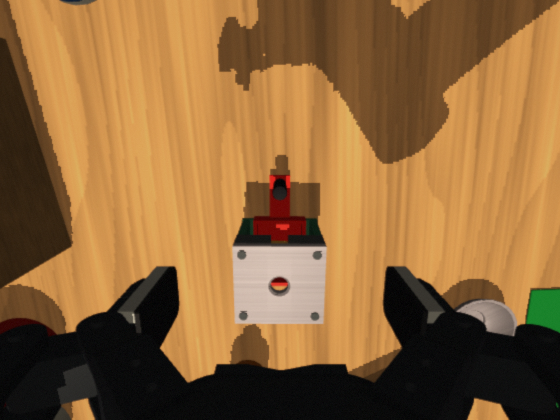

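The stand is square in the picture and the tray handle's black post has its top at about (280,192).

```bash
python3 - <<'E'
from h import *
s=arm.read_state(); M=R.from_quat(s["ee_rot"]).as_matrix(); c=cam("wrist"); im=cv2.imread("pics/w6.png")
m=(im[165:215,262:298].max(2)<45).astype(np.uint8); x,y,w,h=cv2.boundingRect(m); print(x+262,y+165,w,h)
r=14*343/316/2
P=plane(c,x+262+w/2,y+165+h-r,57); print(P,(M.T@(P-s["position"])).round(1))
E
```

```text
273 179 14 20
[574.42777716 156.1507894   57.        ] [  3.3  -1.9 173.2]
```

>>> {"api": "drive_tool", "payload": {"targets": [[-1, 3, -2, 40, 0], [-1, 3, -2, 85, 0], [-1, 3, -2, 130, 0], [-1, 3, -2, 165, 0], [-1, 3, -2, 188, 0], [-1, 3, -2, 198, 0], [-1, 3, -2, 198, 0], [1, 3, -2, 198, 0], [1, 3, -2, 198, 0], [1, 3, -2, 198, 0], [1, 3, -2, 198, 0], [1, 3, -2, 198, 0]]}}

```text
clock: 14.4
position: [573.6, 156.9, 33.7]
ee_rot: [-0.691, 0.723, 0.001, -0.002]
contact_force: [-11.8, 0.1, 17.7]
gripper_width: 12.9
grasp_force: 38.1
```

>>> {"api": "drive_tool", "payload": {"targets": [[1, 0, 0, 0, 0], [1, 0, 0, 0, 0], [1, 0, 0, 0, 0]]}}

```text
clock: 14.7
position: [573.6, 156.9, 34.1]
ee_rot: [-0.691, 0.722, 0.001, -0.002]
contact_force: [-5.1, -0.1, 7.0]
gripper_width: 12.0
grasp_force: 58.5
```

Gripped. Now pull slowly.

>>> {"api": "drive_tool", "payload": {"targets": [[1, 5, 0, 0, 0], [1, 12, 0, 0, 0], [1, 20, 0, 0, 0], [1, 28, 0, 0, 0], [1, 36, 0, 0, 0], [1, 44, 0, 0, 0], [1, 52, 0, 0, 0], [1, 58, 0, 0, 0], [1, 64, 0, 0, 0], [1, 68, 0, 0, 0], [1, 70, 0, 0, 0], [1, 70, 0, 0, 0]]}}

```text
clock: 15.9
position: [570.2, 86.6, 34.1]
ee_rot: [-0.691, 0.722, 0.001, -0.002]
contact_force: [-6.2, -0.1, 7.9]
gripper_width: 11.6
grasp_force: 58.6
```

>>> {"api": "drive_tool", "payload": {"targets": [[1, 2, 0, 0, 0], [1, 3, 0, 0, 0], [1, 4, 0, 0, 0], [1, 5, 0, 0, 0], [1, 6, 0, 0, 0], [1, 7, 0, 0, 0], [1, 7, 0, 0, 0]]}}

```text
clock: 16.6
position: [570.0, 81.4, 34.1]
ee_rot: [-0.691, 0.722, 0.001, -0.001]
contact_force: [-7.3, 6.0, 7.0]
gripper_width: 11.7
grasp_force: 58.5
```

It is on its stop: +6 N resisting the pull, with about 2 mm of the command not followed. I'll relax slightly, release and rise.

>>> {"api": "drive_tool", "payload": {"targets": [[1, -1, 0, 0, 0], [-1, -1, 0, 0, 0], [-1, -1, 0, 0, 0], [-1, -1, 0, 0, 0], [-1, -1, 0, 0, 0], [-1, -1, 0, 0, 0], [-1, -1, 0, -10, 0], [-1, -1, 0, -45, 0], [-1, -1, 0, -90, 0], [-1, -1, 0, -135, 0], [-1, -1, 0, -180, 0], [-1, -1, 0, -200, 0]]}}

```text
clock: 17.8
position: [573.9, 81.6, 239.6]
ee_rot: [-0.692, 0.722, -0.002, 0.004]
contact_force: [0.6, 0.2, -0.2]
gripper_width: 85.4
grasp_force: 0.0
```

```bash
python3 - <<'E'
from h import *
s=arm.read_state(); print(s["position"],s["clock"],s["contact_force"])
a=arm.get_image("wrist"); b=arm.get_image("side")
o=np.hstack([cv2.resize(a[120:400,150:410],(390,420)),cv2.resize(b[120:330,200:405],(410,420))]); cv2.imwrite("pics/w7.png",o)
E
```

```text
[573.91011289  81.62646182 239.64364774] 17.8 [ 0.64879248  0.15574737 -0.17264736]
```

View pics/w7.png

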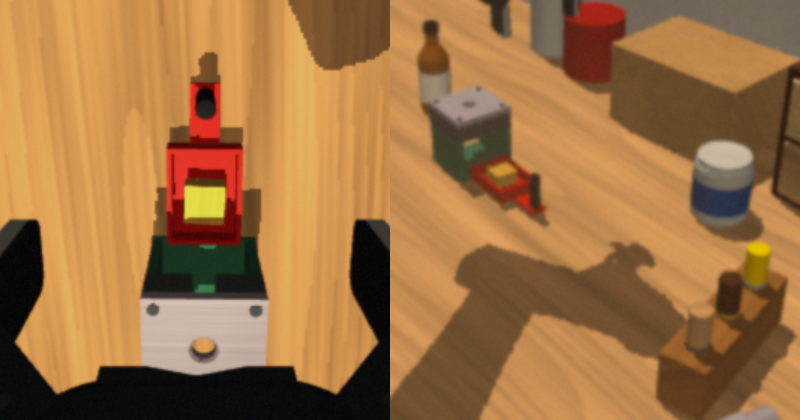

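The tray is fully out with the stamp lying flat in it, and the drift is home in the rack. I'm handing in.

```bash
python3 -c "
from bench import arm
print(arm.job_done())"
```

```text
the job is handed in; nothing more can be done
None
```

The job is handed in at about 18 s of the 64 s allowed: the stamp is pushed out and lying in the catch tray, the drift is upright and fully home in its hole, and the tray is drawn out to its stop.

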